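Lay a tall filter cartridge down against the end stop

TASK

Tip the tall square cream filter cartridge that stands on the raised rest over onto its side along the rest, its top going away from the end stop and out over the open mouth, supporting it all the way down with a finger so that it lands gently and never drops. Then push it along the rest with the fingertips until its foot sits flush against the end stop. Only push and support it: do not pinch or lift it, press lightly, and leave the other things on the bench alone.

Things in the scene. Friction and masses are not known exactly. Their poses are not given: they have to be found in the camera images.
- cartridge: Tall cream filter cartridge: solid square bar, 36 by 36 mm, 180 mm tall, flat ends, 140 to 260 g, centre of mass at mid height. It stands loose on the rest's deck, square to the rails, its side 2 to 8 mm from the end stop. Origin at the centre of its foot face; z axis along the bar from foot to top (up at the start).
- cartridge_top (a point): Centre of the cartridge's top face, 180 mm from its foot.
- rest: Fixed steel stand: a level deck 60 mm above the bench, 155 mm long (x) from end stop to open mouth, 74 mm wide, flanked by two straight rails 12 mm high, 42 mm apart inside (3 mm to spare each side of the cartridge). Foot plate 130 mm wide. Origin on the bench under the deck's centre; x along the deck towards the end stop (roughly to the robot's left), y across it, z up.
- rest_stop (a point): Middle of the end stop's inner face, at deck height; axes as the rest's. The stop is an upright plate 74 mm wide, 12 mm thick, 45 mm high above the deck.
- rest_mouth (a point): Middle of the deck's open edge, opposite the stop (roughly to the robot's right), at deck height; below and before it is free space. The cartridge, lying with its foot on the stop, overhangs this edge by 25 mm; tipped over where it stands, by up to 70 mm, and still balances.
- short_cartridge: Bystander: short thick round cream cartridge standing on the bench, 56 mm diameter, 100 mm tall. Origin at the centre of its underside.
- flange_ring: Bystander: cast aluminium ring lying flat on the bench, 100 mm outside diameter, 30 mm high. Origin at the centre of its underside.
- oil_can: Bystander: white plastic bottle standing on the bench, 60 mm diameter, 130 mm tall. Origin at the centre of its underside.

How it is judged:
At the end, for the whole second after the job is handed in: The cartridge lies level on the deck (within 0.05 rad), between the rails and along them, its foot face within 6 mm of the end stop, at rest (angle between cartridge's own z axis and vertical between 1.52 and 1.62 rad and x of cartridge in the frame of rest_stop above -0.006 m and z of cartridge in the frame of rest_stop between 0.012 and 0.024 m and y of cartridge in the frame of rest_stop between -0.01 and 0.01 m and angle between the z axis of cartridge and the x axis of rest, either way round below 0.08 rad and linear speed of cartridge below 0.01 m/s); the robot touches nothing.
It fails at once if the cartridge falls or drops instead of being let down gently (turns faster than 3.5 rad/s) (angular speed of cartridge above 3.5 rad/s).
It fails at once if the cartridge is lifted (its foot centre more than 12 mm above where it lies on the deck, or its top above the height it reaches in tipping) (height (world z) of cartridge above 0.09 m or height (world z) of cartridge_top above 0.255 m).
It fails at once if the cartridge falls off the rest (height (world z) of cartridge below 0.05 m or height (world z) of cartridge_top below 0.06 m).
It fails at once if the fingers press or squeeze the cartridge with more than 25 N (contact force between the fingers and cartridge above 25 N).
It fails at once if a bystander is moved by more than 15 mm or knocked over (distance of any of short_cartridge, flange_ring, oil_can from where it was at the start of the episode above 0.015 m or angle between any of short_cartridge, oil_can's own z axis and vertical above 0.3 rad).
It also fails if it takes over 72 s, if anything falls off the work surface, if the arm or the gripper's body presses on something with over 40 N, if the wrist force passes 120 N, or if a joint passes its speed limit or range.

ROBOT

A 6-joint arm with a two-finger parallel gripper is mounted at the origin on the work surface. World frame = base frame: x ahead of the robot, y to its left, z up, the work surface at z = 0. Lengths are in m, angles in rad, forces in N, time in s.
With the tool pointing down it reaches from about 0.375 to 0.9 m from the base axis. Payload 3.1 kg.
Tool frame: the origin (TCP) lies on the centre line of the jaws, within the pads' length; the fingertips stand 8 mm ahead of it and the grasp point (between the pads) lies 11 mm behind it; z points along the fingers, y is the line along which they close (so a half turn about z gives the same grasp; the last joint's range is limited). The gripper opens to 87 mm and grips with 3 to 60 N. Pads are 19 mm wide; open, the fingers measure 117 mm over their backs; the gripper's body (75 mm by 190 mm) begins 51 mm behind the grasp point.
Start: joints at [1.171, 0.527, 1.433, -0, 1.181, -0.178], TCP at [0.137, 0.61, 0.231] pointing down, gripper open.
Joint ranges: [-3.08, 3.08], [-0.75, 2.2], [0.22, 2.44], [-1.43, 4.57], [0, 2.65], [-2.85, 2.85]. Speed limits (rad/s): [2.79, 2.79, 3.14, 3.14, 3.14, 3.14].

INTERFACE

Orientations are given as a unit quaternion [x, y, z, w].
In Python, from rig import robot gives the robot as it stands. The module is installed in compiled form; this text tells all that it offers.
- The arm moves only by the tool send_rows, never from a script. Its argument "increments" is one flat list of numbers, 7 for each row, row after row: the turn, a rotation vector about the world's x, y, z in rad, then the shift along the world's x, y, z in cm, then the opening, from 0 (shut) to 1 (fully open). A call has 1 to 20 rows; each row shifts and turns the commanded pose from where the row before left it; what a row does not reach is not made up. A row lasts 1/12 s, in which the tool goes at most 41.7 mm and 7.16 degrees, less where a joint would pass 70% of its speed; a pose out of reach is approached as far as the arm can. A call is refused whole if a number of a shift passes 4.17 or a number of a turn 0.125, either way. A call with a gripper value outside its range is refused whole. The fingers move at their own pace and stop on an object; "newtons" is the grip in N (left out, the last holds). Time passes only in rows, so rows that do not move let the fingers close. It gives the time, the measured TCP pose, the force, the opening and the grip force at its end, in the units of the state.
- robot.get_obs(): the state, without advancing time (a new reading comes with each control period).
- robot.camera(name): name is "side" or "top"; returns a dict with "image" (384x512x3 uint8, red, green, blue), "range_z" (384x512 float32, m along the optical axis (not along the pixel's ray), 0 where there is no reading), "fx", "fy", "cx", "cy" (pixels), "R" (3x3) and "t" (3): a world point X has camera coordinates R X + t. Camera axes: x right, y down, z forward; pixel columns grow to the right and rows downward; lengths in m; the calibration is good to about 2 mm. A picture is of the moment at which its call begins.
- robot.hand_in(): hands the job in; it is judged then, once.
The state is a dict: "time": time; "q": joint angles; "joint_velocities": joint speeds; "joint_torque": joint torques, N m; "position": TCP position; "tool_rot": TCP orientation; "ft_force": force on the tool from outside, world axes, zero at the start; "moment": the same for the moment, N m; "grip_width": finger opening in m; "grip_force": force on a finger pad.
Only numpy, scipy, OpenCV 4.12 (cv2) and the standard library are available. Lean on these libraries where they do the work, as an engineer would, in place of code of your own. Each camera call takes 0.05 s, during which the arm holds its last target. There are 200 camera calls.

## Working session

There is one attempt and no reset: what is moved stays moved. The work goes in short steps, Python scripts to look and compute and a tool call to move; the robot and the scene stay as the last step left them, time stands still between calls to the robot, and variables do not carry over. Pictures are saved under pics/ and viewed, at most 10 in all, crops included, and the job is handed in when it is done.

Besides the shell and the picture viewer there is one more tool, called after "Emit:" as a command line: name --argument value ..., lists and objects as JSON in quotes. send_rows: Moves the arm, as the interface text tells. Its arguments: {"type":"object","properties":{"increments":{"type":"array"},"newtons":{"type":"number"}},"required":["increments"]}

```bash
mkdir -p pics
cat > h.py <<'E'
import numpy as np,cv2
from rig import robot
def cloud(c):
    v,u=np.mgrid[0:384,0:512]; z=c["range_z"]
    P=np.stack([(u-c["cx"])/c["fx"]*z,(v-c["cy"])/c["fy"]*z,z],-1)
    return (P-c["t"])@c["R"]
def save(n,name):
    c=robot.camera(n); np.savez(f"pics/{name}.npz",P=cloud(c),z=c["range_z"],im=c["image"]); cv2.imwrite(f"pics/{name}.png",c["image"][:,:,::-1]); return c
E
python3 - <<'E'
from h import *
for n in("side","top"):
    c=save(n,n+"0"); print(n,c["R"],c["t"],-c["R"].T@c["t"])
o=robot.get_obs();print(o)
E
```

```text
side [[-0.94279202 -0.33293009 -0.01734272]
 [-0.24259703  0.7208091  -0.64929264]
 [ 0.22866984 -0.60794062 -0.76034091]] [0.65085191 0.17375978 0.99791974] [0.42757744 0.6981165  0.88286769]
top [[-0.00920378 -0.9997345  -0.02112375]
 [-0.98280532  0.01293976 -0.18419082]
 [ 0.18441525  0.01906528 -0.98266349]] [0.14148204 0.68268517 0.92620191] [0.50144303 0.11495239 1.03887777]
{'time': 0.1, 'q': array([ 1.17048785e+00,  5.28370448e-01,  1.43375833e+00, -1.35361152e-05,
        1.18142218e+00, -1.78501717e-01]), 'joint_velocities': array([-0.0010137 , -0.00129952, -0.00303835,  0.00081734, -0.00176638,
        0.00066449]), 'joint_torque': array([-2.11912365e-06, -4.40986240e+01, -1.77149677e+01,  6.34823972e-02,
        5.33657754e-02, -3.14387364e-05]), 'position': array([0.13721687, 0.60909263, 0.22967622]), 'tool_rot': array([ 1.10673561e-01,  9.93856330e-01, -9.40219236e-04, -2.73433892e-04]), 'ft_force': array([-0.25141374,  0.2023614 , -0.17147034]), 'moment': array([ 0.04442975,  0.00064024, -0.00880041]), 'grip_force': 0.0, 'grip_width': 0.08679853430442795}
```

View pics/side0.png

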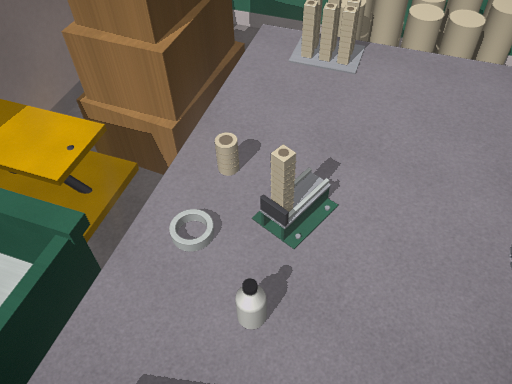

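View pics/top0.png

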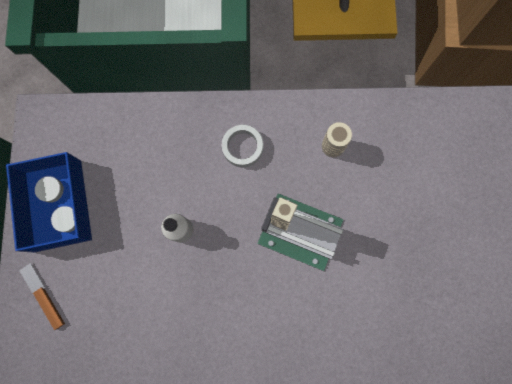

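Side view: the cartridge's top is at about (283,152), the stop at (273,210), and the mouth towards (320,190). Top view: the top face is at (285,209), the stop at (270,213), and the mouth at (338,237). The rest is yawed about 17°. Next I'll get metric positions.

```bash
python3 - <<'E'
from h import *
for n in("side0","top0"):
    d=np.load(f"pics/{n}.npz");P=d["P"]
    Q=P.reshape(-1,3); Q=Q[(d["z"].ravel()>0)]
    reg=Q[(abs(Q[:,0]-0.55)<0.2)&(abs(Q[:,1])<.25)]
    for lo,hi,nm in((.225,.255,"cart top"),(.095,.11,"stop top"),(.055,.063,"deck"),(.066,.076,"rail"),(.002,.03,"low"),(.112,.22,"cart side")):
        s=reg[(reg[:,2]>lo)&(reg[:,2]<hi)].astype(np.float32)
        if len(s)>5:
            (c,sz,a)=cv2.minAreaRect(s[:,:2]); print(n,nm,len(s),np.round(s.mean(0),4),np.round(c,4),np.round(sz,4),a, s[:,2].max())
    if n=="side0":pts=dict(bottle=(250,287),short=(227,140),ring=(178,230),stop=(275,208))
    else: pts=dict(top=(285,209),stop=(270,213),bottle=(171,225),short=(340,134),ring=(242,129),ringc=(242,162))
    for k,(u,v) in pts.items(): print(n,k,np.round(P[v,u],4))
E
python3 - <<'E'
import cv2
a=cv2.imread("pics/top0.png")[180:280,245:355]
b=cv2.imread("pics/side0.png")[135:250,240:350]
cv2.imwrite("pics/crop0.png",cv2.hconcat([cv2.resize(a,(396,360),interpolation=cv2.INTER_CUBIC),cv2.resize(b,(344,360),interpolation=cv2.INTER_CUBIC)]))
E
```

```text
Traceback (most recent call last):
cv2.error: OpenCV(4.12.0) /io/opencv/modules/imgproc/src/convhull.cpp:143: error: (-215:Assertion failed) total >= 0 && (depth == CV_32F || depth == CV_32S) in function 'convexHull'
```

View pics/crop0.png

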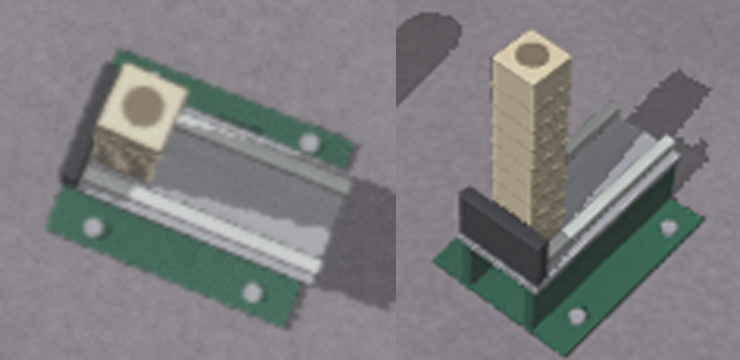

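The crops show the cartridge standing upright between the rails, close to the dark stop plate, with the mouth lower right. I'll rerun the fit with contiguous arrays.

```bash
cat > fit.py <<'E'
from h import *
import sys
def rep(n,bands):
    d=np.load(f"pics/{n}.npz");P=d["P"]
    Q=P.reshape(-1,3); Q=Q[(d["z"].ravel()>0)]
    reg=Q[(np.hypot(Q[:,0]-0.51,Q[:,1]-.03)<0.16)]
    for lo,hi,nm in bands:
        s=reg[(reg[:,2]>lo)&(reg[:,2]<hi)]
        if len(s)>5:
            (c,sz,a)=cv2.minAreaRect(np.ascontiguousarray(s[:,:2],dtype=np.float32)); print(n,nm,len(s),np.round(s.mean(0),4),np.round(c,4),np.round(sz,4),round(a,2), np.round([s[:,2].min(),s[:,2].max()],4))
    return P
if __name__=="__main__":
  for n in("side0","top0"):
    P=rep(n,((.232,.255,"cart top"),(.100,.11,"stop top"),(.055,.063,"deck"),(.069,.076,"rail"),(.112,.22,"cart side")))
    if n=="side0":pts=dict(bottle=(250,287),short=(227,140),ring=(178,230),stop=(275,208))
    else: pts=dict(top=(285,209),stop=(270,213),bottle=(171,225),short=(340,134),ring=(242,129),ringc=(242,162))
    for k,(u,v) in pts.items(): print(n,k,np.round(P[v,u],4))
E
python3 fit.py
```

```text
side0 cart top 295 [0.6094 0.0859 0.239 ] [0.61   0.0834] [0.0379 0.036 ] 65.86 [0.232  0.2433]
side0 stop top 242 [0.6159 0.1057 0.1044] [0.6153 0.108 ] [0.0695 0.0534] 13.17 [0.1001 0.1099]
side0 deck 746 [0.5749 0.0252 0.0595] [0.588  0.0393] [0.1681 0.0697] 66.68 [0.055 0.063]
side0 rail 354 [0.5788 0.0373 0.0717] [0.5877 0.0398] [0.1677 0.0707] 66.79 [0.069  0.0759]
side0 cart side 820 [0.607  0.0951 0.1685] [0.6063 0.0946] [0.051  0.0281] 20.12 [0.112  0.2199]
side0 bottle [0.5943 0.3235 0.1295]
side0 short [ 0.7918 -0.0458  0.1025]
side0 ring [ 0.8347  0.1734 -0.002 ]
side0 stop [0.6151 0.116  0.1019]
top0 cart top 382 [0.6092 0.0825 0.2404] [0.6098 0.0824] [0.0357 0.0361] 64.93 [0.2321 0.2449]
top0 stop top 186 [0.617  0.108  0.1053] [0.619  0.1013] [0.0684 0.0531] 1.81 [0.1006 0.11  ]
top0 deck 1205 [0.5787 0.0183 0.0602] [0.5893 0.0365] [0.1668 0.0742] 67.14 [0.0552 0.063 ]
top0 rail 547 [0.5803 0.0255 0.0723] [0.5872 0.0339] [0.161  0.0658] 69.5 [0.069 0.076]
top0 cart side 114 [0.5939 0.089  0.172 ] [0.5978 0.0784] [0.0247 0.0508] 19.09 [0.1128 0.2181]
top0 top [0.6102 0.0807 0.2409]
top0 stop [0.6202 0.1073 0.1072]
top0 bottle [0.5946 0.3147 0.1291]
top0 short [ 0.7961 -0.051   0.1001]
top0 ring [0.8349 0.1712 0.0282]
top0 ringc [0.7527 0.1713 0.0297]
```

Emit:
send_rows --increments '[0,0,-0.0093,1.9,-3.45,0.65,0.6,0,0,-0.0093,1.9,-3.45,0.65,0.6,0,0,-0.0093,1.9,-3.45,0.65,0.6,0,0,-0.0093,1.9,-3.45,0.65,0.6,0,0,-0.0093,1.9,-3.45,0.65,0.6,0,0,-0.0093,1.9,-3.45,0.65,0.6,0,0,-0.0093,1.9,-3.45,0.65,0.6,0,0,-0.0093,1.9,-3.45,0.65,0.6,0,0,-0.0093,1.9,-3.45,0.65,0.6,0,0,-0.0093,1.9,-3.45,0.65,0.6,0,0,-0.0093,1.9,-3.45,0.65,0.6,0,0,-0.0093,1.9,-3.45,0.65,0.6,0,0,-0.0093,1.9,-3.45,0.65,0.6,0,0,-0.0093,1.9,-3.45,0.65,0.6,0,0,-0.0093,1.9,-3.45,0.65,0.6,0,0,-0.0093,1.9,-3.45,0.65,0.6,0,0,-0.0093,1.9,-3.45,0.65,0.6,0,0,-0.0093,1.9,-3.45,0.65,0.6,0,0,-0.0093,1.9,-3.45,0.65,0.6,0,0,-0.0093,1.9,-3.45,0.65,0.6]'

```text
time: 1.77
position: [0.5177, -0.0822, 0.3605]
tool_rot: [0.203, 0.979, 0.0, -0.0]
ft_force: [-0.0, -0.1, 0.4]
grip_width: 0.0522
grip_force: 0.0
```

Now testing the 60° tilt in the air.

Emit:
send_rows --increments '[0.08,-0.0345,0,0,0,0,0.6,0.08,-0.0345,0,0,0,0,0.6,0.08,-0.0345,0,0,0,0,0.6,0.08,-0.0345,0,0,0,0,0.6,0.08,-0.0345,0,0,0,0,0.6,0.08,-0.0345,0,0,0,0,0.6,0.08,-0.0345,0,0,0,0,0.6,0.08,-0.0345,0,0,0,0,0.6,0.08,-0.0345,0,0,0,0,0.6,0.08,-0.0345,0,0,0,0,0.6,0.08,-0.0345,0,0,0,0,0.6,0.08,-0.0345,0,0,0,0,0.6,0,0,0,0,0,0,0.6]'

```text
time: 2.85
position: [0.5166, -0.0815, 0.3579]
tool_rot: [0.178, 0.847, 0.491, 0.099]
ft_force: [0.2, -0.1, 0.4]
grip_width: 0.0518
grip_force: 0.0
```

Run:
```python
from h import *
from scipy.spatial.transform import Rotation as R
o=robot.get_obs(); print(o["q"],o["position"]);print(R.from_quat(o["tool_rot"]).as_matrix())
save("top","top1")
```

```text
[-0.86856006  0.41990556  1.71128624  0.89032095  1.63306222 -2.27066877] [ 0.5166178  -0.08147135  0.35789366]
[[-0.91692293  0.2046613   0.34258734]
 [ 0.39900165  0.4549584   0.79612219]
 [ 0.00707241  0.86667561 -0.49882199]]
```

View pics/top1.png

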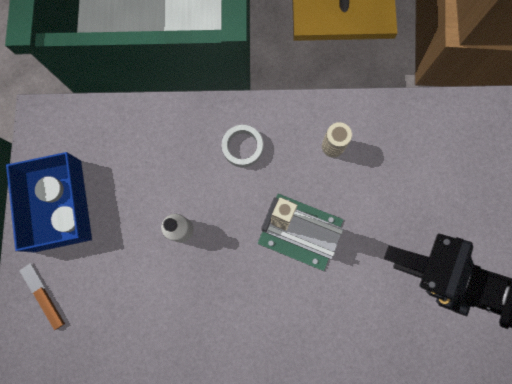

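The tilt is reachable: the gripper is at (440,270), its fingers pointing at the mouth. I'll test it lowered too, clear of the rest.

Emit:
send_rows --increments '[0,0,0,-0.2,-0.4,-3.4,0.6,0,0,0,-0.2,-0.4,-3.4,0.6,0,0,0,-0.2,-0.4,-3.4,0.6,0,0,0,-0.2,-0.4,-3.4,0.6,0,0,0,-0.2,-0.4,-3.4,0.6,0,0,0,-0.2,-0.4,-3.4,0.6,0,0,0,-0.2,-0.4,-3.4,0.6,0,0,0,-0.2,-0.4,-3.4,0.6,0,0,0,0,0,0,0.6]'

```text
time: 3.65
position: [0.5005, -0.1121, 0.0829]
tool_rot: [0.177, 0.848, 0.489, 0.097]
ft_force: [-1.0, -0.0, 0.1]
grip_width: 0.0522
grip_force: 0.0
```

Run:
```python
from h import *
o=robot.get_obs(); print(o["q"],o["position"],o["tool_rot"])
```

```text
[-0.92799528  0.90693092  1.81421308  0.89356869  1.28547026 -2.75566527] [ 0.50051155 -0.11206417  0.08290658] [0.17698002 0.84845293 0.4892098  0.09736256]
```

Emit:
send_rows --increments '[0,0,0,0,0,3.45,0.6,0,0,0,0,0,3.45,0.6,0,0,0,0,0,3.45,0.6,0,0,0,0,0,3.45,0.6,0,0,0,0,0,3.45,0.6,0,0,0,0,0,3.45,0.6,0,0,0,0,0,3.45,0.6,0,0,0,0,0,3.45,0.6,-0.08,0.0345,0,0.91,1.63,-0.4,0.6,-0.08,0.0345,0,0.91,1.63,-0.4,0.6,-0.08,0.0345,0,0.91,1.63,-0.4,0.6,-0.08,0.0345,0,0.91,1.63,-0.4,0.6,-0.08,0.0345,0,0.91,1.63,-0.4,0.6,-0.08,0.0345,0,0.91,1.63,-0.4,0.6,-0.08,0.0345,0,0.91,1.63,-0.4,0.6,-0.08,0.0345,0,0.91,1.63,-0.4,0.6,-0.08,0.0345,0,0.91,1.63,-0.4,0.6,-0.08,0.0345,0,0.91,1.63,-0.4,0.6,-0.08,0.0345,0,0.91,1.63,-0.4,0.6,-0.08,0.0345,0,0.91,1.63,-0.4,0.6]'

```text
time: 5.32
position: [0.6102, 0.0853, 0.321]
tool_rot: [0.203, 0.979, -0.002, 0.003]
ft_force: [0.2, 0.2, -0.4]
grip_width: 0.0521
grip_force: 0.0
```

Run:
```python
from h import *
from scipy.spatial.transform import Rotation as R
o=robot.get_obs(); print(o["q"],o["position"]);print(R.from_quat(o["tool_rot"]).as_matrix())
save("side","side2")
im=cv2.imread("pics/side2.png")[40:240,190:390]; cv2.imwrite("pics/side2c.png",cv2.resize(im,(600,600)))
```

```text
[-0.04000178  0.42806624  1.34555763 -0.00481604  1.36295908 -1.2012593 ] [0.61016111 0.08526544 0.32102491]
[[-0.91767977  0.39729161  0.00481951]
 [ 0.39726972  0.91768877 -0.00490904]
 [-0.00637313 -0.00259028 -0.99997634]]
```

View pics/side2c.png

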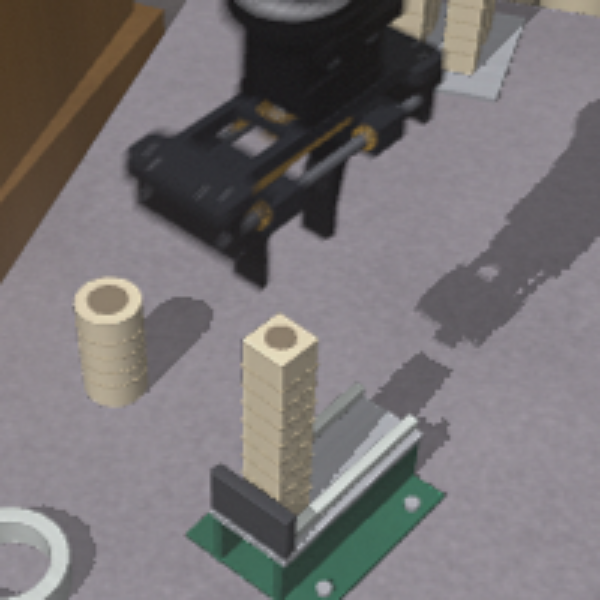

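The cartridge top (281,338 in the crop) is right below the fingers, which straddle it along the rest. Descending.

Emit:
send_rows --increments '[0,0,0,0,-0.1,-1.4,0.6,0,0,0,0,0,-1.4,0.6,0,0,0,0,0,-1.4,0.6,0,0,0,0,0,-1.4,0.6,0,0,0,0,0,-1.4,0.6,0,0,0,0,0,-1.4,0.6,0,0,0,0,0,0,0.6,0,0,0,0,0,0,0.6]'

```text
time: 6.03
position: [0.6099, 0.0829, 0.2345]
tool_rot: [0.203, 0.979, 0.0, 0.001]
ft_force: [-0.6, -0.2, -0.3]
grip_width: 0.0525
grip_force: 0.0
```

```bash
cat > traj.py <<'E'
import numpy as np,json
u=np.array([.396,.918]);w=np.array([.918,-.396])
piv=np.array([.6007,.0674])
def pose(th,tm,c,L=163):
    a=lambda x:np.array([-np.sin(x),np.cos(x)]); n=lambda x:np.array([np.cos(x),np.sin(x)])
    t=min(th,tm); return 180*a(th)-(180-L)*a(t)+c*n(t),t
def rows(ths,cs,ops,tm=np.radians(55)):
    out=[];p0,t0=pose(ths[0],tm,cs[0]);res=np.zeros(3);tot=np.zeros(6)
    for th,c,o in zip(ths[1:],cs[1:],ops[1:]):
        p,t=pose(th,tm,c);d=p-p0;p0=p
        s=np.array([d[0]*u[0]/10,d[0]*u[1]/10,d[1]/10])+res;r=np.round(s,2);res=s-r
        k=t-t0;t0=t;row=[round(k*w[0],4),round(k*w[1],4),0,*r,round(o,2)];out+=[float(x) if x else 0 for x in row]
    q=p/1000;print("end TCP",piv+q[0]*u,q[1]+.06);return out
E
python3 - <<'E'
from h import *
from traj import *
o=robot.get_obs();print(o["position"],o["ft_force"])
p,t=pose(0,1,18);print("nominal",piv+p[0]*u/1000,.06+p[1]/1000)
ths=np.radians(np.linspace(0,20,17));print(rows(ths,[18]*17,[.6]*17))
E
```

```text
[0.60986846 0.08291663 0.23445492] [-0.61699708 -0.22152446 -0.27839438]
nominal [0.607828 0.083924] 0.223
end TCP [0.58532141 0.03174964] 0.21932625976796513
[0.02, -0.0086, 0, -0.14, -0.33, 0.04, 0.6, 0.02, -0.0086, 0, -0.14, -0.32, 0.02, 0.6, 0.02, -0.0086, 0, -0.14, -0.33, 0.02, 0.6, 0.02, -0.0086, 0, -0.15, -0.33, 0.01, 0.6, 0.02, -0.0086, 0, -0.14, -0.33, 0.01, 0.6, 0.02, -0.0086, 0, -0.14, -0.33, 0, 0.6, 0.02, -0.0086, 0, -0.14, -0.33, -0.02, 0.6, 0.02, -0.0086, 0, -0.14, -0.32, -0.02, 0.6, 0.02, -0.0086, 0, -0.14, -0.33, -0.02, 0.6, 0.02, -0.0086, 0, -0.14, -0.33, -0.04, 0.6, 0.02, -0.0086, 0, -0.14, -0.32, -0.04, 0.6, 0.02, -0.0086, 0, -0.14, -0.33, -0.05, 0.6, 0.02, -0.0086, 0, -0.14, -0.32, -0.06, 0.6, 0.02, -0.0086, 0, -0.14, -0.33, -0.06, 0.6, 0.02, -0.0086, 0, -0.14, -0.32, -0.08, 0.6, 0.02, -0.0086, 0, -0.14, -0.32, -0.08, 0.6]
```

Emit:
send_rows --increments '[0,0,0,0,0,-1.15,0.6,0.02,-0.0086,0,-0.14,-0.33,0.04,0.6,0.02,-0.0086,0,-0.14,-0.32,0.02,0.6,0.02,-0.0086,0,-0.14,-0.33,0.02,0.6,0.02,-0.0086,0,-0.15,-0.33,0.01,0.6,0.02,-0.0086,0,-0.14,-0.33,0.01,0.6,0.02,-0.0086,0,-0.14,-0.33,0,0.6,0.02,-0.0086,0,-0.14,-0.33,-0.02,0.6,0.02,-0.0086,0,-0.14,-0.32,-0.02,0.6,0,0,0,0,0,0,0.6]'

```text
time: 6.87
position: [0.5992, 0.055, 0.2225]
tool_rot: [0.203, 0.975, 0.085, 0.018]
ft_force: [-0.9, -0.4, -0.1]
grip_width: 0.0524
grip_force: 0.0
```

Run:
```python
from h import *
o=robot.get_obs();print(o["position"],o["ft_force"],o["q"])
save("side","side3")
im=cv2.imread("pics/side3.png")[90:240,215:365]; cv2.imwrite("pics/side3c.png",cv2.resize(im,(600,600)))
```

```text
[0.59918976 0.05503528 0.22251301] [-0.87908247 -0.44975266 -0.13638105] [-0.17962226  0.47960246  1.56549258  0.19429636  1.06350069 -1.43279323]
```

View pics/side3c.png

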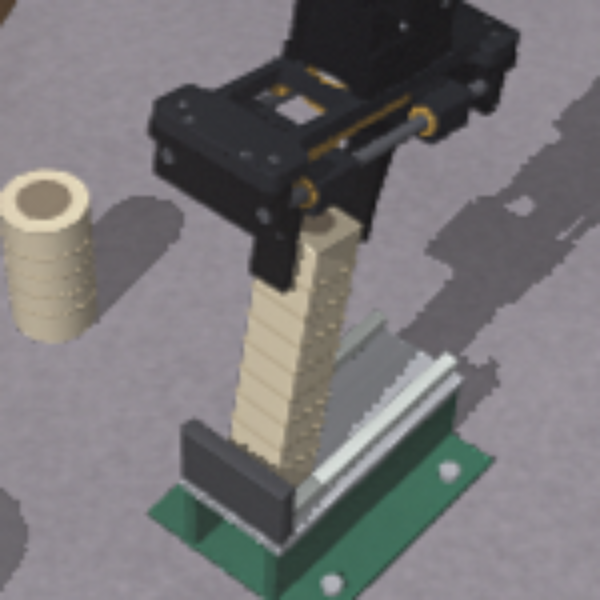

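The cartridge is tipping about its mouth-side foot edge, with the rear finger at (275,265) pushing it and the front finger at (370,205) waiting. Continuing through the balance point.

Emit:
send_rows --increments '[0.02,-0.0086,0,-0.14,-0.33,-0.02,0.6,0.02,-0.0086,0,-0.14,-0.33,-0.04,0.6,0.02,-0.0086,0,-0.14,-0.32,-0.04,0.6,0.02,-0.0086,0,-0.14,-0.33,-0.05,0.6,0.02,-0.0086,0,-0.14,-0.32,-0.06,0.6,0.02,-0.0086,0,-0.14,-0.33,-0.06,0.6,0.02,-0.0086,0,-0.14,-0.32,-0.08,0.6,0.02,-0.0086,0,-0.14,-0.32,-0.08,0.6,0,0,0,0,0,0,0.6]'

```text
time: 7.67
position: [0.5881, 0.0294, 0.2174]
tool_rot: [0.2, 0.964, 0.169, 0.035]
ft_force: [0.1, -0.6, -0.2]
grip_width: 0.0523
grip_force: 0.1
```

Run:
```python
from h import *
from traj import *
o=robot.get_obs();print(o["position"],o["ft_force"],o["q"][5])
ths=np.radians(np.linspace(20,55,21));print(rows(ths,np.linspace(18,35,21),np.linspace(.6,.81,21)))
save("side","side4")
im=cv2.imread("pics/side4.png")[90:240,215:365]; cv2.imwrite("pics/side4c.png",cv2.resize(im,(600,600)))
```

```text
[0.5880703  0.02937297 0.21742909] [ 0.12782663 -0.55345546 -0.1649405 ] -1.694108937603856
end TCP [ 0.55577514 -0.03674399] 0.18216328067533524
[0.028, -0.0121, 0, -0.16, -0.37, -0.09, 0.61, 0.028, -0.0121, 0, -0.16, -0.37, -0.11, 0.62, 0.028, -0.0121, 0, -0.16, -0.37, -0.11, 0.63, 0.028, -0.0121, 0, -0.16, -0.37, -0.13, 0.64, 0.028, -0.0121, 0, -0.15, -0.36, -0.13, 0.65, 0.028, -0.0121, 0, -0.16, -0.36, -0.15, 0.66, 0.028, -0.0121, 0, -0.15, -0.36, -0.15, 0.67, 0.028, -0.0121, 0, -0.16, -0.35, -0.16, 0.68, 0.028, -0.0121, 0, -0.15, -0.36, -0.18, 0.69, 0.028, -0.0121, 0, -0.15, -0.34, -0.18, 0.7, 0.028, -0.0121, 0, -0.15, -0.35, -0.19, 0.72, 0.028, -0.0121, 0, -0.14, -0.34, -0.2, 0.73, 0.028, -0.0121, 0, -0.15, -0.33, -0.21, 0.74, 0.028, -0.0121, 0, -0.14, -0.34, -0.22, 0.75, 0.028, -0.0121, 0, -0.14, -0.32, -0.23, 0.76, 0.028, -0.0121, 0, -0.14, -0.32, -0.24, 0.77, 0.028, -0.0121, 0, -0.14, -0.32, -0.24, 0.78, 0.028, -0.0121, 0, -0.13, -0.31, -0.26, 0.79, 0.028, -0.0121, 0, -0.13, -0.31, -0.26, 0.8, 0.028, -0.0121, 0, -0.13, -0.3, -0.28, 0.81]
```

View pics/side4c.png

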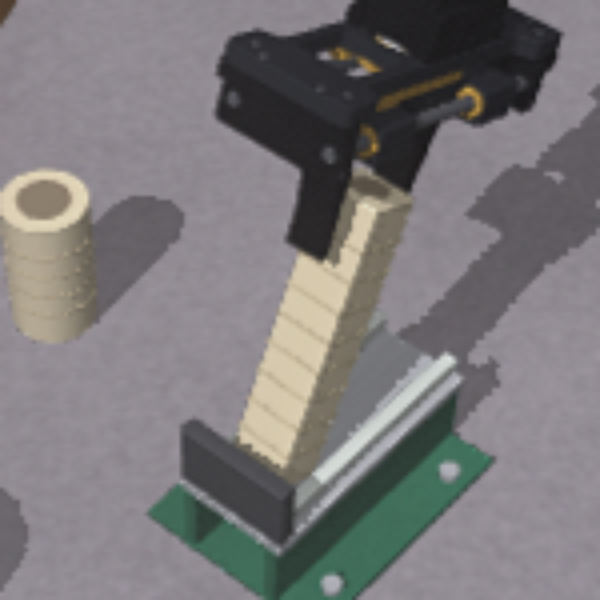

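The cartridge now leans on the front finger, with a gap at the rear finger. Lowering to 55° while opening gently.

Emit:
send_rows --increments '[0.028,-0.0121,0,-0.16,-0.37,-0.09,0.61,0.028,-0.0121,0,-0.16,-0.37,-0.11,0.62,0.028,-0.0121,0,-0.16,-0.37,-0.11,0.63,0.028,-0.0121,0,-0.16,-0.37,-0.13,0.64,0.028,-0.0121,0,-0.15,-0.36,-0.13,0.65,0.028,-0.0121,0,-0.16,-0.36,-0.15,0.66,0.028,-0.0121,0,-0.15,-0.36,-0.15,0.67,0.028,-0.0121,0,-0.16,-0.35,-0.16,0.68,0.028,-0.0121,0,-0.15,-0.36,-0.18,0.69,0.028,-0.0121,0,-0.15,-0.34,-0.18,0.7,0.028,-0.0121,0,-0.15,-0.35,-0.19,0.72,0.028,-0.0121,0,-0.14,-0.34,-0.2,0.73,0.028,-0.0121,0,-0.15,-0.33,-0.21,0.74,0.028,-0.0121,0,-0.14,-0.34,-0.22,0.75,0.028,-0.0121,0,-0.14,-0.32,-0.23,0.76,0.028,-0.0121,0,-0.14,-0.32,-0.24,0.77,0.028,-0.0121,0,-0.14,-0.32,-0.24,0.78,0.028,-0.0121,0,-0.13,-0.31,-0.26,0.79,0.028,-0.0121,0,-0.13,-0.31,-0.26,0.8,0.028,-0.0121,0,-0.13,-0.3,-0.28,0.81]'

```text
time: 9.38
position: [0.5592, -0.0384, 0.18]
tool_rot: [0.179, 0.869, 0.451, 0.093]
ft_force: [-0.4, -0.2, -1.3]
grip_width: 0.0698
grip_force: 0.4
```

Run:
```python
from h import *
from traj import *
o=robot.get_obs();print(o["position"],o["ft_force"],o["q"])
ths=np.radians(np.linspace(55,90,21));print(rows(ths,[35]*21,[.81]*21))
save("side","side5")
im=cv2.imread("pics/side5.png")[90:240,215:365]; cv2.imwrite("pics/side5c.png",cv2.resize(im,(600,600)))
```

```text
[ 0.55915095 -0.03844241  0.18004744] [-0.39110551 -0.18310554 -1.27664176] [-0.72513735  0.68192844  1.8007562   0.95060439  1.26837892 -2.48728241]
end TCP [ 0.5428843 -0.0666273] 0.07891952213214694
[0, 0, 0, -0.12, -0.28, -0.46, 0.81, 0, 0, 0, -0.12, -0.27, -0.46, 0.81, 0, 0, 0, -0.11, -0.26, -0.47, 0.81, 0, 0, 0, -0.1, -0.24, -0.48, 0.81, 0, 0, 0, -0.1, -0.23, -0.49, 0.81, 0, 0, 0, -0.1, -0.22, -0.5, 0.81, 0, 0, 0, -0.08, -0.2, -0.5, 0.81, 0, 0, 0, -0.09, -0.19, -0.51, 0.81, 0, 0, 0, -0.07, -0.17, -0.52, 0.81, 0, 0, 0, -0.07, -0.16, -0.52, 0.81, 0, 0, 0, -0.06, -0.15, -0.53, 0.81, 0, 0, 0, -0.06, -0.13, -0.53, 0.81, 0, 0, 0, -0.05, -0.11, -0.54, 0.81, 0, 0, 0, -0.04, -0.1, -0.53, 0.81, 0, 0, 0, -0.04, -0.09, -0.55, 0.81, 0, 0, 0, -0.03, -0.07, -0.54, 0.81, 0, 0, 0, -0.02, -0.05, -0.55, 0.81, 0, 0, 0, -0.02, -0.04, -0.55, 0.81, 0, 0, 0, -0.01, -0.02, -0.54, 0.81, 0, 0, 0, 0, -0.01, -0.55, 0.81]
```

View pics/side5c.png

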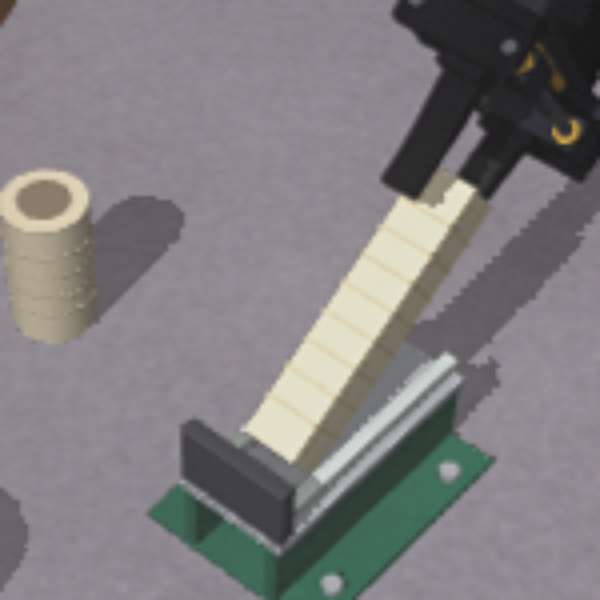

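The cartridge is at about 55°, resting on the lower finger with its foot still beside the stop. Continuing down at constant tilt.

Emit:
send_rows --increments '[0,0,0,-0.12,-0.28,-0.46,0.81,0,0,0,-0.12,-0.27,-0.46,0.81,0,0,0,-0.11,-0.26,-0.47,0.81,0,0,0,-0.1,-0.24,-0.48,0.81,0,0,0,-0.1,-0.23,-0.49,0.81,0,0,0,-0.1,-0.22,-0.5,0.81,0,0,0,-0.08,-0.2,-0.5,0.81,0,0,0,-0.09,-0.19,-0.51,0.81,0,0,0,-0.07,-0.17,-0.52,0.81,0,0,0,-0.07,-0.16,-0.52,0.81]'

```text
time: 10.27
position: [0.549, -0.0608, 0.1305]
tool_rot: [0.18, 0.869, 0.452, 0.093]
ft_force: [-0.8, 0.5, -0.8]
grip_width: 0.0704
grip_force: 0.4
```

Run:
```python
from h import *
o=robot.get_obs();print(o["position"],o["ft_force"],o["q"])
save("side","side6")
im=cv2.imread("pics/side6.png")[90:240,215:365]; cv2.imwrite("pics/side6c.png",cv2.resize(im,(600,600)))
```

```text
[ 0.54897775 -0.06081285  0.130503  ] [-0.80469711  0.46703409 -0.79019177] [-0.77010016  0.77557105  1.8066388   0.94635877  1.23122704 -2.58704645]
```

View pics/side6c.png

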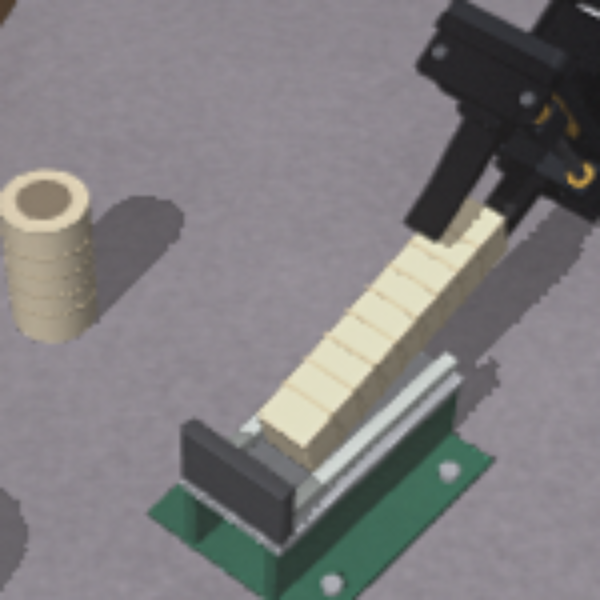

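About 72°, edge supported on the lower finger, and upper finger clear. Finishing the lowering.

Emit:
send_rows --increments '[0,0,0,-0.06,-0.15,-0.53,0.81,0,0,0,-0.06,-0.13,-0.53,0.81,0,0,0,-0.05,-0.11,-0.54,0.81,0,0,0,-0.04,-0.1,-0.53,0.81,0,0,0,-0.04,-0.09,-0.55,0.81,0,0,0,-0.03,-0.07,-0.54,0.81,0,0,0,-0.02,-0.05,-0.5,0.81,0,0,0,-0.02,-0.04,-0.45,0.81,0,0,0,-0.01,-0.02,-0.4,0.81,0,0,0,0,-0.01,-0.35,0.81,0,0,0,-0.05,-0.1,-0.3,0.81,0,0,0,-0.05,-0.1,-0.3,0.81]'

```text
time: 11.32
position: [0.5448, -0.0703, 0.0758]
tool_rot: [0.179, 0.869, 0.452, 0.093]
ft_force: [-0.5, 0.1, -0.9]
grip_width: 0.0703
grip_force: 0.0
```

Run:
```python
from h import *
o=robot.get_obs();print(o["position"],o["ft_force"],o["q"])
save("side","side7")
im=cv2.imread("pics/side7.png")[90:240,215:365]; cv2.imwrite("pics/side7c.png",cv2.resize(im,(600,600)))
from fit import rep
rep("side7",((.093,.099,"bar top"),))
```

```text
[ 0.54479642 -0.07029916  0.07575276] [-0.47649192  0.14029834 -0.87519513] [-0.78872275  0.88095486  1.80244194  0.96386414  1.1805381  -2.68139079]
side7 bar top 827 [0.5728 0.0045 0.0957] [ 0.5671 -0.0106] [0.2756 0.0685] 67.03 [0.093 0.099]
```

View pics/side7c.png

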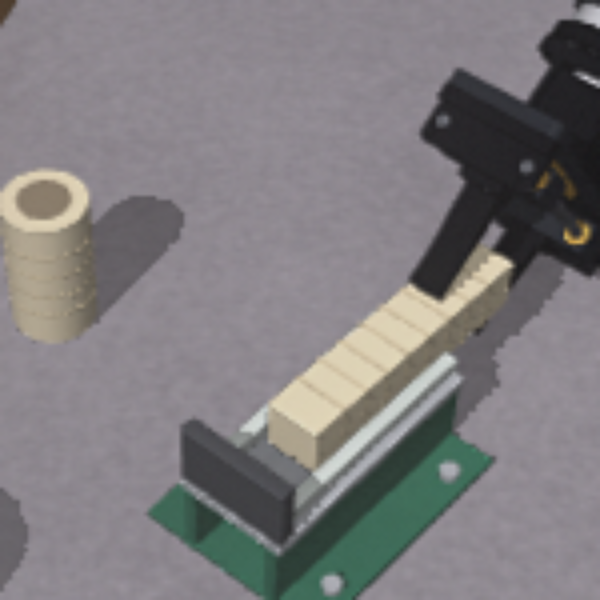

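It has landed: pad force is 0 and the bar's top is at z≈0.096, lying between the rails. The lower finger is just under the overhanging end. I'll back out along the finger axis, then turn the tool upright and close the fingers.

Emit:
send_rows --increments '[0,0,0,-0.32,-0.75,0.57,0.81,0,0,0,-0.32,-0.75,0.57,0.81,0,0,0,-0.48,-1.13,0.86,0.81,0,0,0,-0.65,-1.5,1.15,0.81,0,0,0,-0.65,-1.5,1.15,0.81,0,0,0,-0.65,-1.5,1.15,0.81,0,0,0,-0.65,-1.5,1.15,0.81,0,0,0,-0.65,-1.5,1.15,0.81,-0.08,0.0345,0,0,0,0,0.4,-0.08,0.0345,0,0,0,0,0,-0.08,0.0345,0,0,0,0,0,-0.08,0.0345,0,0,0,0,0,-0.08,0.0345,0,0,0,0,0,-0.08,0.0345,0,0,0,0,0,-0.08,0.0345,0,0,0,0,0,-0.08,0.0345,0,0,0,0,0,-0.08,0.0345,0,0,0,0,0,-0.08,0.0345,0,0,0,0,0,-0.08,0.0345,0,0,0,0,0,0,0,0,0,0,0,0]' --newtons 5

```text
time: 13.03
position: [0.5014, -0.1704, 0.1551]
tool_rot: [0.201, 0.98, -0.001, 0.001]
ft_force: [-0.6, 0.8, 0.7]
grip_width: 0.0024
grip_force: 0.0
```

```bash
cat > bar.py <<'E'
from h import *
import sys
u=np.array([.396,.918]);v=np.array([-.918,.396]);C=np.array([.588,.038])
for n in("side","top"):
    c=save(n,n+sys.argv[1]);P=cloud(c).reshape(-1,3)[c["range_z"].ravel()>0]
    s=(P[:,:2]-C)@u;y=(P[:,:2]-C)@v
    m=(P[:,2]>.090)&(P[:,2]<.101)&(abs(y)<.022)&(s>-.19)&(s<.066)
    r=cv2.minAreaRect(np.ascontiguousarray(P[m,:2],dtype=np.float32))
    k=(P[:,2]>.101)&(P[:,2]<.112)&(abs(y)<.045)&(abs(s-.077)<.03)
    print(n,m.sum(),"s 1/99%",np.percentile(s[m],[.5,99.5]).round(4),"y",np.percentile(y[m],[1,99]).round(4),"z",np.percentile(P[m,2],[5,50,95]).round(4),"ang",r[2],r[1],"stop s",np.percentile(s[k],[2,50,98]).round(4))
o=robot.get_obs();print(o["position"],o["tool_rot"],o["ft_force"],o["grip_width"],o["time"])
E
python3 bar.py 8
```

```text
side 980 s 1/99% [-0.1462  0.0326] y [-0.0196  0.017 ] z [0.0923 0.0956 0.0979] ang 66.36170196533203 (0.18172496557235718, 0.03779662027955055) stop s [0.0722 0.0792 0.0844]
top 1435 s 1/99% [-0.1472  0.0302] y [-0.0187  0.0171] z [0.0936 0.0963 0.099 ] ang 66.17567443847656 (0.17976726591587067, 0.03649994730949402) stop s [0.0713 0.077  0.0827]
[ 0.50104203 -0.17161644  0.15425877] [2.01991634e-01 9.79386961e-01 5.67953365e-04 4.87724036e-04] [ 0.32004727 -1.18897631 -0.19615596] 0.0009715018264807332 13.1333
```

The foot is about 40 mm from the stop. Closed fingertips go behind the end face and push along the rest.

Emit:
send_rows --increments '[0,0,0,-0.2,0.1,-1.9,0,0,0,0,0,0,-1.9,0,0,0,0,0,0,-1.9,0,0,0,0,0,0,-1.9,0,0,0,0,0.4,0.92,0,0,0,0,0,0.4,0.92,0,0,0,0,0,0.4,0.92,0,0,0,0,0,0.4,0.92,0,0,0,0,0,0.4,0.92,0,0,0,0,0,0.16,0.37,0,0,0,0,0,0.16,0.37,0,0,0,0,0,0.16,0.37,0,0,0,0,0,0.16,0.37,0,0,0,0,0,0.16,0.37,0,0,0,0,0,0.16,0.37,0,0]'

```text
time: 14.38
position: [0.5288, -0.1025, 0.0774]
tool_rot: [0.202, 0.979, -0.0, 0.0]
ft_force: [-0.9, -1.3, 1.3]
grip_width: 0.0005
grip_force: 0.8
```

```bash
python3 bar.py 9
```

```text
side 873 s 1/99% [-0.1535  0.0393] y [-0.019   0.0173] z [0.0921 0.0957 0.0982] ang 65.61542510986328 (0.1987002044916153, 0.03847356140613556) stop s [0.0724 0.0793 0.0847]
top 987 s 1/99% [-0.1267  0.0376] y [-0.0185  0.0171] z [0.0936 0.0964 0.0993] ang 66.40288543701172 (0.1661379188299179, 0.03645551949739456) stop s [0.0712 0.0769 0.0827]
[ 0.5288968  -0.10204851  0.077372  ] [2.02236638e-01 9.79336675e-01 9.21634781e-05 1.06822476e-04] [ 0.52074837 -0.09594732 -1.72856052] 0.00037175791131699627 14.4833
```

Emit:
send_rows --increments '[0,0,0,0.14,0.32,0,0,0,0,0,0.14,0.32,0,0,0,0,0,0.14,0.32,0,0,0,0,0,0.14,0.32,0,0,0,0,0,0.14,0.32,0,0,0,0,0,0.14,0.32,0,0,0,0,0,0.14,0.32,0,0,0,0,0,0.14,0.32,0,0]'

```text
time: 15.15
position: [0.54, -0.0764, 0.0773]
tool_rot: [0.202, 0.979, 0.0, -0.0]
ft_force: [-0.3, -0.1, 0.4]
grip_width: 0.001
grip_force: 0.4
```

```bash
python3 bar.py 10
```

```text
side 883 s 1/99% [-0.1269  0.0653] y [-0.0188  0.0177] z [0.0921 0.0955 0.0982] ang 66.67098236083984 (0.19619950652122498, 0.038668833673000336) stop s [0.0719 0.0789 0.0847]
top 966 s 1/99% [-0.097   0.0653] y [-0.0181  0.0175] z [0.0936 0.0964 0.0992] ang 66.6922378540039 (0.1636868715286255, 0.03668225556612015) stop s [0.0713 0.077  0.0828]
[ 0.54008534 -0.0761102   0.07733794] [2.02112631e-01 9.79362263e-01 1.94727439e-04 6.02634783e-05] [-0.19765833 -1.02462476 -0.36127059] 0.0003530058887858182 15.25
```

Emit:
send_rows --increments '[0,0,0,0.04,0.09,0,0,0,0,0,0.04,0.09,0,0,0,0,0,0.04,0.09,0,0,0,0,0,0.04,0.09,0,0,0,0,0,0,0,0,0,0,0,0,0,0,0,0]'

```text
time: 15.75
position: [0.5415, -0.0732, 0.0774]
tool_rot: [0.202, 0.979, 0.0, 0.0]
ft_force: [0.1, -0.6, 0.5]
grip_width: 0.0004
grip_force: 0.1
```

Emit:
send_rows --increments '[0,0,0,0.04,0.09,0,0,0,0,0,0.04,0.09,0,0,0,0,0,0,0,0,0]'

```text
time: 16.0
position: [0.5421, -0.072, 0.0773]
tool_rot: [0.202, 0.979, -0.001, -0.0]
ft_force: [-1.7, -4.3, -0.5]
grip_width: 0.0007
grip_force: 1.8
```

Emit:
send_rows --increments '[0,0,0,0.04,0.09,0,0,0,0,0,0,0,0,0]'

```text
time: 16.17
position: [0.5425, -0.072, 0.0774]
tool_rot: [0.202, 0.979, -0.001, -0.0]
ft_force: [-2.3, -7.0, -0.2]
grip_width: 0.0003
grip_force: 3.5
```

Emit:
send_rows --increments '[0,0,0,0.04,0.09,0,0,0,0,0,0,0,0,0]'

```text
time: 16.33
position: [0.5427, -0.072, 0.0774]
tool_rot: [0.202, 0.979, -0.002, -0.0]
ft_force: [-3.3, -10.8, -0.2]
grip_width: 0.0006
grip_force: 5.2
```

The foot is against the stop (11 N, with no further motion). Backing off and rising.

Emit:
send_rows --increments '[0,0,0,-0.1,-0.22,0,0,0,0,0,-0.2,-0.46,0,0,0,0,0,-0.4,-0.92,0,0,0,0,0,-0.8,-1.84,0,0,0,0,0,-0.8,-1.84,0,0,0,0,0,-0.8,-1.84,1,0,0,0,0,0,0,2.5,0,0,0,0,0,0,2.5,0,0,0,0,0,0,0,0,0,0,0,0,0,0,0]'

```text
time: 17.17
position: [0.5127, -0.1415, 0.1387]
tool_rot: [0.203, 0.979, -0.0, 0.002]
ft_force: [0.8, -0.5, -0.4]
grip_width: 0.0006
grip_force: 0.0
```

```bash
sed -i 's/s<.066/s<.09/' bar.py && python3 bar.py 11
```

```text
side 1025 s 1/99% [-0.1065  0.0842] y [-0.0191  0.0172] z [0.0926 0.0956 0.0982] ang 68.05414581298828 (0.19430722296237946, 0.043061502277851105) stop s [0.0721 0.0789 0.0843]
top 1416 s 1/99% [-0.1078  0.0702] y [-0.0183  0.0172] z [0.0934 0.0964 0.0991] ang 66.7704849243164 (0.19207608699798584, 0.03676851838827133) stop s [0.0711 0.0769 0.0826]
[ 0.51143588 -0.14056892  0.13690323] [ 2.02419920e-01  9.79298660e-01  2.66833359e-04 -4.88662982e-04] [ 0.26389902 -0.28998047 -0.2000403 ] 0.0003769901132318227 17.2667
```

The end face is at s≈-0.107, so the foot is at about 0.072, flush with the stop face at 0.072. The bar is level and aligned, and the robot is clear.

```bash
python3 -c "
from rig import robot
print(robot.hand_in())"
```

```text
the job is handed in; nothing more can be done
None
```

The cartridge was let down gently on a finger and now lies level between the rails, its foot measured flush against the end stop; the job is handed in, but no verdict was returned.

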